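Set up the tablet stand for cooking

TASK

Set up the wooden tablet stand: first take the spice jar off it and set the jar upright on the open worktop clear of the stand, then push the stand's folding leg up and back until it is hard against its stop. Push the leg gently (never more than 30 N) and do not pinch it. Then take the tablet from the rack and lean it back against the leg, screen to the front, its lower edge square and central behind the two lips; leave everything else where it is.

Things in the scene. Friction and masses are not known exactly. Their poses are not given: they have to be found in the camera images.
- stand: wooden tablet stand, fixed: a board spanning x -110 to +85, y -75 to +75 mm of its origin (at worktop level), top face 14 mm up; front is -x (robot side), y left, z up. Two lips 33 mm high at x -4 to +8, y 32 to 68 mm either side; two hinge cheeks 35 mm high at x 41 to 59, within 32 mm of y = 0
- stand_groove (a point): point on the stand's top face (x +24, y 0, z 14 mm of the stand) midway between the lips and the hinge cheeks: the middle of the tablet's lower edge belongs about here; the tablet then leans back about 0.32 rad on the opened leg. Axes as the stand's
- leg (a joint): the stand's folding leg, a wooden bar 34 mm wide, 10 mm thick, 110 mm from hinge to round tip. 0 rad: folded flat, pointing to the stand's front; grows as the tip swings up and back; rigid stop at 1.75 rad (just past upright). Starts at 0.45 to 0.85 rad; hinge friction holds it where it is left (0.1 N m, about 1.5 N at the tip)
- leg_tip (a point): tip of the leg: end of its centre line, at mid width and mid thickness
- leg_hinge (a point): point on the leg's hinge axis in the middle of the stand (x +50, y 0, z +26 mm of the stand); the axis runs along the stand's y
- spice_jar: small round spice jar with a dark cap, 41 mm diameter, 105 mm high, 0.11 kg, standing on the front part of the stand before the leg's tip; origin in the centre of its underside
- rack: fixed two-slot wooden rack with upright steel pins, 120 mm (x) by 130 mm (y); its floor is 14 mm, its pin tops about 82 mm above the worktop; origin at worktop level in its centre. Slots are at x -25 and +25 mm, run along y, and are 17 mm wide between pins of 8 mm diameter at y -45 and +45 mm
- tablet: tablet computer in a dark case, a plate 12 mm thick (x), 150 mm wide (y), 190 mm high (z), 0.3 kg, the taller of the two plates standing in the rack, in either slot; origin in the centre of its lower edge face; the dark grey screen is on its -x face
- small_board: bystander: small chopping board standing in the rack's other slot, 14 x 160 x 115 mm; origin in the centre of its lower edge face
- pepper_mill: bystander: wooden pepper mill, 58 mm diameter, 170 mm high; origin in the centre of its underside
- honey_jar: bystander: glass jar with a screw lid, 61 mm diameter, 86 mm high; origin in the centre of its underside
- tumbler: bystander: clear drinking tumbler, 81 mm diameter, 93 mm high; origin in the centre of its underside

How it is judged:
On the way, in this order (a step that is already met when the one before it is completed fails the run):
1. the spice jar stands upright on the worktop, off the stand and let go (height (world z) of spice_jar between -0.006 and 0.006 m and angle between spice_jar's own z axis and vertical below 0.1 rad and contact force between spice_jar and stand below 0.05 N and contact force between spice_jar and the fingers below 0.05 N), for 0.2 s.
2. the leg is against its stop, with the tablet not yet on the stand (value of joint leg above 1.69 rad and distance between tablet and rack below 0.08 m), for 0.2 s.
At the end, for the whole second after the job is handed in: Leg within 0.06 rad of its stop; tablet at rest, let go, its lower edge on the stand between lips and cheeks, central to 20 mm, square to 0.15 rad, leaning back 10 to 27 degrees, screen to the front; spice jar at rest upright on the worktop, off the stand (value of joint leg above 1.69 rad and angle between tablet's own x axis and vertical between 1.75 and 2.05 rad and angle between the y axis of tablet and the y axis of stand, either way round below 0.15 rad and x of tablet in the frame of stand between 0.008 and 0.042 m and y of tablet in the frame of stand between -0.02 and 0.02 m and z of tablet in the frame of stand below 0.022 m and contact force between tablet and stand above 0.3 N and linear speed of each of tablet, spice_jar below 0.02 m/s and contact force between tablet and the fingers below 0.05 N and height (world z) of spice_jar between -0.006 and 0.006 m and angle between spice_jar's own z axis and vertical below 0.1 rad and contact force between spice_jar and stand below 0.05 N); the robot touches nothing.
It fails at once if the robot's fingers press on the stand or its leg with more than 30 N (contact force between the fingers and stand above 30 N).
It fails at once if the small board is shifted by more than 15 mm (distance of small_board from where it was at the start of the episode above 0.015 m).
It fails at once if the pepper mill, honey jar or tumbler is shifted by more than 15 mm (distance of any of pepper_mill, honey_jar, tumbler from where it was at the start of the episode above 0.015 m).
It also fails if it takes over 67 s, if anything falls off the work surface, if the arm or the gripper's body presses on something with over 40 N, if the wrist force passes 120 N, or if a joint passes its speed limit or range.

ROBOT

A 6-joint arm with a two-finger parallel gripper is mounted at the origin on a cart in front of the work surface, level with it; the furniture and walls round the work are solid. World frame = base frame: x ahead of the robot, y to its left, z up, the work surface at z = 0. Lengths are in m, angles in rad, forces in N, time in s.
With the tool pointing down it reaches from about 0.35 to 0.775 m from the base axis. Payload 5.5 kg.
Tool frame: the origin (TCP) lies midway between the tips of the shut fingers; the grasp point (between the pads) lies 19 mm behind it; z points along the fingers, y is the line along which they close (so a half turn about z gives the same grasp; the last joint's range is limited). The gripper opens to 85 mm and grips with 20 to 120 N. Pads are 22 mm wide; open, the fingers measure 114 mm over their backs; the gripper's body (76 mm by 85 mm) begins 54 mm behind the grasp point. The pads swing forward as they close: fully open they stand 13 mm farther back than shut.
Start: joints at [1.013, 0.313, 0.046, 1.304, 0, 1.431], TCP at [0.233, 0.526, 0.231] pointing down, gripper open.
Joint ranges: [-2.76, 2.76], [-0.86, 1.69], [-1.03, 1.26], [-2.2, 2.34], [-1.47, 1.5], [-3.14, 3.14]. Speed limits (rad/s): [2.57, 2.57, 3.14, 3.14, 3.14, 3.14].

INTERFACE

Orientations are given as a rotation vector (axis times angle).
In Python, from station import manip gives the robot as it stands.
- The arm moves only by the shell command python3 drive.py FILE [OPENING] [FORCE], which reads ROWS from the file FILE. ROWS is a JSON list of rows, 1 to 5 of them, each an object with the fields x, y, z (the shift in units of 25 mm), drx, dry, drz (a rotation vector in units of 0.2 rad); a field left out counts as zero; each row is the pose to reach, as a shift and turn from the pose commanded when the command began, along the tool's axes at that moment; what a row does not reach only later rows make up. A row lasts 1/8 s, in which the tool goes at most 0.0625 m and 0.188 rad, less where a joint would pass 70% of its speed; a pose out of reach is approached as far as the arm can. OPENING is the finger opening in m, set as the command begins (- or left out keeps the last). The fingers move at their own pace and stop on an object; FORCE is the grip in N (left out, the last holds). Time passes only in rows, so rows that do not move let the fingers close. It prints the time, the measured TCP pose, the force, the opening and the grip force at its end. Input that does not fit is refused with a message, and nothing moves.
- manip.read_state(): the state, without advancing time (a new reading comes with each control period).
- manip.camera(name): name is "scene" or "side" or "wrist"; returns the picture (384x512x3 uint8, red, green, blue); there is no depth.
- manip.camera_info(name): a dict with "vfov" (degrees; the focal length in pixels is half the picture's height over the tangent of half this angle, whatever the lens; pixels are square), "cx", "cy" (the principal point, pixels), "k1" (the pictures are not rectified: a ray, as slopes to the right and down, at radius r is drawn at 1 + k1 r^2 times it, then the intrinsics apply), "R" (3x3) and "t" (3): a world point X has camera coordinates R X + t. Camera axes: x right, y down, z forward; pixel columns grow to the right and rows downward; lengths in m; the calibration is good to about 2 mm. A picture is of the moment at which its call begins: read the wrist's pose just before it. camera_info takes no time and is no camera call; for the wrist camera it gives the pose at the moment of the call.
- manip.sign_off(): hands the job in; it is judged then, once.
The state is a dict: "time_s": time; "joints": joint angles; "qvel": joint speeds; "effort": joint torques, N m; "tcp_pos": TCP position; "orientation": TCP orientation; "wrist_force": force on the tool from outside, world axes, zero at the start; "wrist_torque": the same for the moment, N m; "opening": finger opening in m; "grasp_force": force on a finger pad.
Only numpy, scipy, OpenCV 4.12 (cv2) and the standard library are available. Lean on these libraries where they do the work, as an engineer would, in place of code of your own. Each camera call takes 0.05 s, during which the arm holds its last target. There are 200 camera calls.

## Working session

There is one attempt and no reset: what is moved stays moved. The work goes in short steps, Python scripts to look and compute and a shell command to move; the robot and the scene stay as the last step left them, time stands still between calls to the robot, and variables do not carry over. Pictures are saved under pics/ and viewed, at most 13 in all, crops included, and the job is handed in when it is done.

```bash
ls; mkdir -p pics; python3 - <<'E'
from station import manip
import cv2,numpy as np
s=manip.read_state();print(s)
for n in("scene","side","wrist"):
    im=manip.camera(n);cv2.imwrite(f"pics/{n}0.png",im[:,:,::-1])
    i=manip.camera_info(n);print(n,i["vfov"],i["cx"],i["cy"],i["k1"],np.round(-np.array(i["R"]).T@i["t"],3),np.round(np.array(i["R"]),2).tolist())
E
```

```text
drive.py
pics
station.py
{'time_s': 0.0, 'joints': array([1.01342774e+00, 3.13996572e-01, 4.49946993e-02, 1.30357421e+00,
       3.38543342e-05, 1.43121642e+00]), 'qvel': array([-0.00047116,  0.00013624,  0.00096348,  0.00042347,  0.0013482 ,
       -0.00083827]), 'effort': array([-1.09335793e-03, -4.80625927e+01,  2.98531705e+01,  1.94050977e-02,
       -1.72284194e-04,  4.79162352e-06]), 'tcp_pos': array([0.23302747, 0.5251278 , 0.23041746]), 'orientation': array([-6.51365657e-01, -3.07267024e+00,  2.60891704e-03]), 'wrist_force': array([ 1.16461419, -0.47468524, -0.1520279 ]), 'wrist_torque': array([0.03304208, 0.02394626, 0.02522423]), 'grasp_force': 0.0, 'opening': 0.08510241941317585}
scene 50.701884564074525 261.3953231108939 192.4185718027893 -0.14700199532781605 [ 0.125 -0.572  0.582] [[0.78, -0.63, -0.01], [-0.34, -0.41, -0.84], [0.53, 0.66, -0.54]]
side 50.94629356821026 254.79186049183613 192.3194994240047 -0.0911841184328619 [ 0.459 -0.643  0.493] [[0.98, -0.2, 0.02], [-0.08, -0.5, -0.86], [0.18, 0.84, -0.51]]
wrist 64.99848525281445 259.83285920174944 188.2972115971272 -0.04248162453223666 [0.166 0.555 0.374] [[0.41, 0.91, -0.0], [0.87, -0.39, 0.29], [0.26, -0.12, -0.96]]
```
View pics/scene0.png

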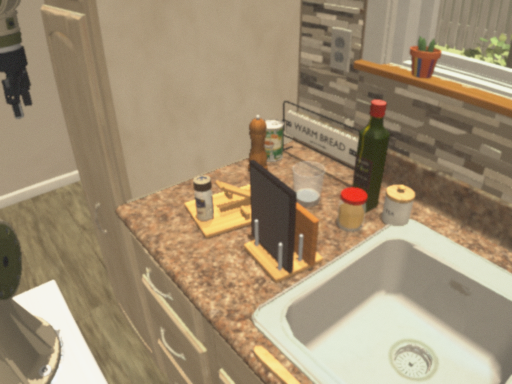

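View pics/side0.png

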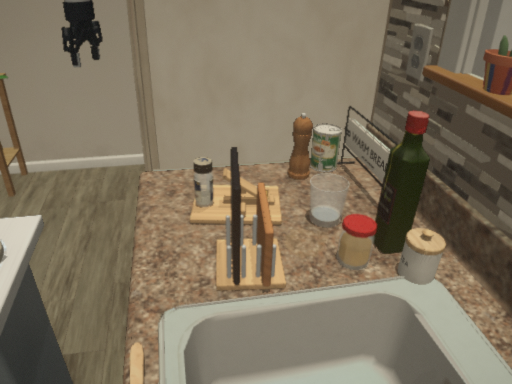

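The scene and side views show the jar at scene (203,198) and side (203,182) on the stand. The tablet (dark) is in the rack's front slot and the board is behind it. The mill, tumbler and honey jar are to the right and behind.

```bash
cat > h.py <<'E'
import numpy as np,cv2
from station import manip
from scipy.spatial.transform import Rotation as Ro
def cam(n):
    i=dict(manip.camera_info(n));i["R"]=np.array(i["R"]);i["t"]=np.array(i["t"]);return i
def ray(i,uv):
    f=192/np.tan(np.radians(i["vfov"]/2));K=np.array([[f,0,i["cx"]],[0,f,i["cy"]],[0,0,1]])
    p=cv2.undistortPoints(np.array(uv,float).reshape(-1,1,2),K,np.array([i["k1"],0,0,0.])) .reshape(-1,2)
    d=np.c_[p,np.ones(len(p))]@i["R"];return -i["R"].T@i["t"],d
def plane(i,uv,z):
    c,d=ray(i,uv);return c+d*((z-c[2])/d[:,2])[:,None]
def proj(i,X):
    f=192/np.tan(np.radians(i["vfov"]/2));K=np.array([[f,0,i["cx"]],[0,f,i["cy"]],[0,0,1]])
    return cv2.projectPoints(np.array(X,float).reshape(-1,1,3),cv2.Rodrigues(i["R"])[0],i["t"],K,np.array([i["k1"],0,0,0.]))[0].reshape(-1,2)
def tri(i1,a,i2,b):
    out=[]
    c1,D1=ray(i1,a);c2,D2=ray(i2,b)
    for d1,d2 in zip(D1,D2):
        s=np.linalg.lstsq(np.c_[d1,-d2],c2-c1,rcond=None)[0];p=c1+s[0]*d1;q=c2+s[1]*d2
        out.append(np.r_[(p+q)/2,np.linalg.norm(p-q)])
    return np.array(out)
def tool(target):  # world displacement in tool axes
    s=manip.read_state();R=Ro.from_rotvec(s["orientation"]);return R.inv().apply(np.array(target)-s["tcp_pos"])
E
python3 - <<'E'
from h import *
np.set_printoptions(precision=3,suppress=True)
a,b=cam("scene"),cam("side")
S=[(203,181),(252,163),(295,177),(292,270),(204,219)];T=[(203,162),(232,150),(239,152),(236,282),(204,206)]
print(tri(a,S,b,T))
print("stand",plane(b,[(199,187),(281,187),(191,220),(280,222)],.014))
print("rack",plane(b,[(219,242),(279,240),(217,284),(283,284)],.014))
print("mill,tumb,honey",plane(b,[(299,178),(326,222),(354,264)],0))
for n in("scene","side"):
    im=cv2.imread(f"pics/{n}0.png")
    c=im[130:290,180:330] if n=="scene" else im[140:290,180:330]
    cv2.imwrite(f"pics/{n}c.png",cv2.resize(c,None,fx=2.6,fy=2.6,interpolation=3))
A=[cv2.resize(cv2.imread(f"pics/{n}0.png")[130:290,180:310],None,fx=3,fy=3,interpolation=3) for n in("scene","side")]
cv2.imwrite("pics/c1.png",np.hstack(A))
E
```

```text
[[ 0.512  0.124  0.115  0.002]
 [ 0.555 -0.004  0.198  0.   ]
 [ 0.54  -0.144  0.248  0.023]
 [ 0.539 -0.148  0.024  0.   ]
 [ 0.511  0.137 -0.001  0.002]]
stand [[0.505 0.199 0.014]
 [0.699 0.168 0.014]
 [0.477 0.062 0.014]
 [0.66  0.025 0.014]]
rack [[ 0.526 -0.022  0.014]
 [ 0.642 -0.035  0.014]
 [ 0.508 -0.137  0.014]
 [ 0.618 -0.156  0.014]]
mill,tumb,honey [[ 0.764  0.23   0.   ]
 [ 0.764  0.028  0.   ]
 [ 0.769 -0.114  0.   ]]
```

View pics/c1.png

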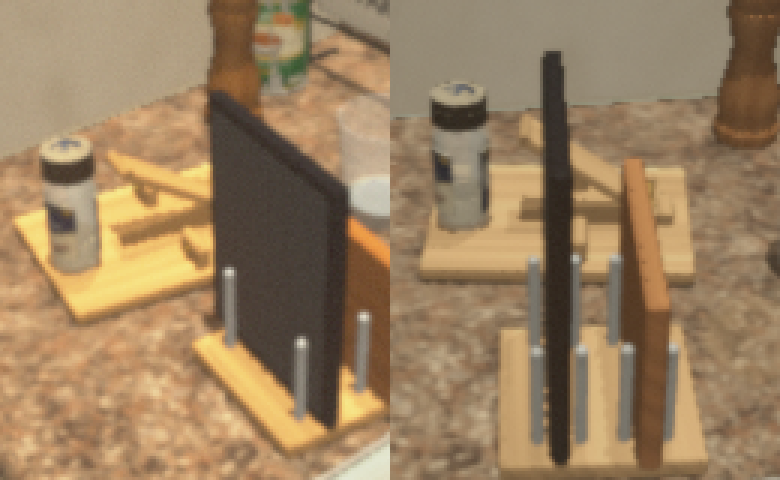

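View pics/wrist0.png

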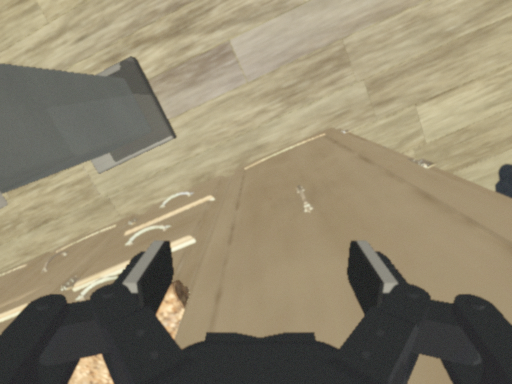

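The crops confirm the geometry: stand yaw is about -10°, the leg is raised behind the jar, and the tablet is in the front slot with its screen to the front. The wrist camera sees only the cabinet so far. I'll retract clear of the cabinet first, then go over the stand to look.

Units first: shifts go in units of 25 mm and turns go in units of 0.2 rad. So -0.2 m is -8, -0.12 m is -4.8, -0.12 rad is -0.6.

```bash
echo '[{"x":-1.6, "y":-1.6, "z":-0.8}, {"x":-3.2, "y":-3.2, "z":-1.6, "drz":-0.3}, {"x":-4.8, "y":-4.8, "z":-2.4, "drz":-0.6}, {"x":-6.4, "y":-6.4, "z":-3.2, "drz":-0.9}, {"x":-8, "y":-8, "z":-4, "drz":-1.2}]' > next.json && python3 drive.py next.json 0.085; python3 - <<'E'
from h import *
print(tool([.5,.13,.36]),manip.read_state()["joints"])
E
```

```text
time_s: 0.78
tcp_pos: [0.3352, 0.2599, 0.3318]
orientation: [0.275, 3.129, 0.0]
wrist_force: [0.6, 0.8, 0.7]
opening: 0.0848
grasp_force: 0.0
[-0.18498672 -0.09919273 -0.02814371] [ 4.69968063e-01  7.10174730e-03 -7.74221825e-02  1.48601876e+00
 -8.83654599e-05  6.45232451e-01]
```

```bash
echo '[{"x":-1.2, "y":-1.6, "z":-0.4}, {"x":-2.4, "y":-3.2, "z":-0.8}, {"x":-4.4, "y":-4, "z":-1.2}, {"x":-6, "y":-4, "z":-1.2}, {"x":-7.4, "y":-4, "z":-1.2}]' > next.json && python3 drive.py next.json; echo '[{}, {}]' > next.json && python3 drive.py next.json; python3 - <<'E'
from h import *
import pickle
i=cam("wrist");im=manip.camera("wrist");cv2.imwrite("pics/w1.png",im[:,:,::-1]);pickle.dump(i,open("w1.pkl","wb"))
E
```

```text
time_s: 1.4
tcp_pos: [0.5008, 0.1295, 0.3612]
orientation: [0.281, 3.129, 0.0]
wrist_force: [-0.1, 0.7, -0.0]
opening: 0.0847
grasp_force: 0.0
time_s: 1.65
tcp_pos: [0.4987, 0.1305, 0.361]
orientation: [-0.279, -3.128, 0.0]
wrist_force: [-0.6, 1.0, -0.2]
opening: 0.0848
grasp_force: 0.0
```

View pics/w1.png

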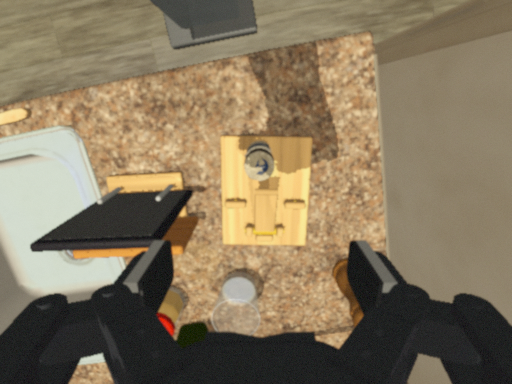

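The wrist view shows the stand board with corners at about (221,137), (312,138), (309,245) and (222,243). The jar cap is near (259,161), the lips are near (236,203) and (295,203), and the hinge is near (265,235). The tablet's top edge runs from about (33,245) to (165,240).

```bash
python3 - <<'E'
from h import *
import pickle
np.set_printoptions(precision=4,suppress=True)
i=pickle.load(open("w1.pkl","rb"));im=cv2.imread("pics/w1.png");hsv=cv2.cvtColor(im,cv2.COLOR_BGR2HSV)
def big(m,box):
    k=np.zeros_like(m);x0,y0,x1,y1=box;k[y0:y1,x0:x1]=m[y0:y1,x0:x1]
    k=cv2.morphologyEx(k,cv2.MORPH_OPEN,np.ones((3,3),np.uint8))
    return max(cv2.findContours(k,0,1)[0],key=cv2.contourArea)
m=cv2.inRange(hsv,(12,75,150),(30,255,255))
c=big(m,(205,120,330,260));h=cv2.convexHull(c);q=cv2.approxPolyDP(h,5,True).reshape(-1,2);print("stand hull",q.tolist())
# side line fits on undistorted, plane z=.014
P=plane(i,h.reshape(-1,2),.014)[:,:2].astype(np.float32)
r=cv2.minAreaRect(P);print("stand rect",r)
d=cv2.inRange(hsv,(0,0,0),(180,255,75));ct=big(d,(20,180,200,252));ht=cv2.convexHull(ct);qt=cv2.approxPolyDP(ht,4,True).reshape(-1,2);print("tab",qt.tolist())
a,b=cam("scene"),cam("side")
for z in(.19,.204):print(z,plane(i,qt,z)[:,:2].tolist())
# jar cap white top
for n,box in(("scene",(190,165,220,225)),("side",(190,150,218,212))):
    g=cv2.imread(f"pics/{n}0.png");x0,y0,x1,y1=box;cv2.imwrite("/tmp/x.png",g)
big_=cv2.resize(im[120:265,205:330],None,fx=3,fy=3,interpolation=3)
t=cv2.resize(im[170:265,20:210],None,fx=2.2,fy=2.2,interpolation=3)
o=np.zeros((435,375+418,3),np.uint8);o[:,:375]=big_;o[:t.shape[0],375:375+t.shape[1]]=t;cv2.imwrite("pics/w1z.png",o)
E
```

```text
stand hull [[205, 120], [265, 120], [312, 139], [329, 161], [326, 259], [205, 259]]
stand rect ((0.5846287608146667, 0.12649506330490112), (0.22707457840442657, 0.2494075894355774), 79.84577941894531)
tab [[191, 190], [162, 238], [149, 245], [31, 247], [115, 194]]
0.19 [[0.5081396330537954, 0.05116198848536778], [0.5585182892304086, 0.00393588376536233], [0.5645898661994091, -0.013603088844528821], [0.543341135951932, -0.15617203562386972], [0.4977074150533251, -0.03339875546889157]]
0.204 [[0.5044952061707403, 0.055253919435696214], [0.5526281693023136, 0.01013297874670896], [0.558429097960968, -0.0066241717226888375], [0.5381275570463188, -0.14283792532064332], [0.4945280176328635, -0.02553742118402899]]
```

View pics/w1z.png

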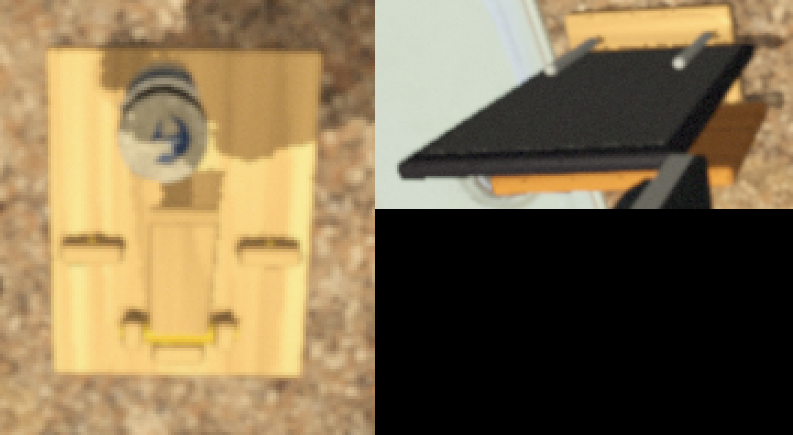

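The zoom shows these positions:
- **Stand corners:** zoom (47,48), (322,52), (302,376), (55,372).
- **Jar lid:** centre (163,137).
- **Leg tip edge:** (183,211).
- **Tablet:** the top face is a thin strip from (400,171) to (670,160).

Next I'll convert these to positions.

```bash
cat > fr.py <<'E'
from h import *
import pickle
np.set_printoptions(precision=4,suppress=True)
i=pickle.load(open("w1.pkl","rb"));a,b=cam("scene"),cam("side")
Z=lambda p:(np.array(p,float)-.0)/3+np.array([205,120])-0.33
C=plane(i,Z([(47,48),(322,52),(302,376),(55,372)]),.014)
o=C.mean(0); ex=(C[2]+C[3]-C[0]-C[1])[:2]; ey=(C[1]+C[2]-C[0]-C[3])[:2]
E
python3 - <<'E'
from fr import *
print(C,np.linalg.norm(np.diff(C[[0,1,2,3,0]],axis=0),axis=1))
yaw=np.arctan2(ex[1],ex[0]);yaw2=np.arctan2(ey[1],ey[0])-np.pi/2;print("yaw",yaw,yaw2)
y=(yaw+yaw2)/2;R=np.array([[np.cos(y),-np.sin(y)],[np.sin(y),np.cos(y)]])
O=o[:2]-R@[-.0125,0];print("stand origin",O)
L=plane(i,Z([(92,249),(269,253)]),.047);print("lips in stand",(L[:,:2]-O)@R)
H=plane(i,Z([(180,335)]),.03);print("hinge",(H[:,:2]-O)@R)
# jar: wrist vs side/scene
S=[(203,178.5)];T=[(203.5,160)]
jw=Z([(163,137)])
print("jar",tri(i,jw,b,T),tri(i,jw,a,S),tri(a,S,b,T),((tri(i,jw,b,T)[:,:2]-O)@R))
# leg tip: ray at mid of tip edge, intersect with stand plane y=0: circle r=.11 about hinge
for uv in Z([(183,211)]):
    c,d=ray(i,uv); c2=np.r_[R.T@(c[:2]-O),c[2]];d2=np.r_[R.T@d[0,:2],d[0,2]]
    for z in np.arange(.05,.13,.01):
        p=c2+d2*(z-c2[2])/d2[2];print(z,p,"r",np.hypot(p[0]-.05,p[2]-.026),"th",np.arctan2(p[2]-.026,.05-p[0]))
# tip from side/scene zoom /3+(180,130): tip corner scene (108,155); side (521-390,125)
s=np.array([[112,162]])/3+[180,130];t=np.array([[132,127]])/3+[180,130]
p=tri(a,s,b,t);print("tip corner",p,(p[:,:2]-O)@R)
# tablet top corners
W=np.array([[400-375,171],[670-375,160]])/2.2+[20,170]
print("tab wrist@.204",plane(i,W,.204))
sc=np.array([[215,93],[340,190]])/3+[180,130];sd=np.array([[551-390,53],[562-390,173]])/3+[180,130]
print("tab L/R",tri(a,sc,b,sd),tri(i,W[::-1],b,sd),tri(i,W[::-1],a,sc))
E
```

```text
[[0.4729 0.0687 0.014 ]
 [0.5012 0.2143 0.014 ]
 [0.6914 0.1778 0.014 ]
 [0.6626 0.032  0.014 ]] [0.1483 0.1936 0.1485 0.1931]
yaw -0.19048581376185764 -0.193504829654912
stand origin [0.5943 0.1208]
lips in stand [[-0.0065 -0.0483]
 [-0.0056  0.0466]]
hinge [[0.051  0.0002]]
jar [[0.5115 0.1262 0.1192 0.0039]] [[0.511  0.1255 0.1196 0.0034]] [[0.5133 0.1262 0.1194 0.0005]] [[-0.0823 -0.0105]]
0.05 [-0.0294 -0.      0.05  ] r 0.08297897746271136 th 0.29342223891166763
0.060000000000000005 [-0.0325 -0.0003  0.06  ] r 0.08923824610802349 th 0.39088039995250956
0.07 [-0.0356 -0.0005  0.07  ] r 0.09623060247048403 th 0.47488368385230567
0.08000000000000002 [-0.0387 -0.0007  0.08  ] r 0.10380801294189987 th 0.5470746427790159
0.09000000000000001 [-0.0417 -0.001   0.09  ] r 0.11185163684889071 th 0.6091694821849037
0.1 [-0.0448 -0.0012  0.1   ] r 0.12026796828883304 th 0.6627571877323372
0.11000000000000001 [-0.0479 -0.0014  0.11  ] r 0.12898406933644382 th 0.7092215344950482
0.12000000000000001 [-0.051  -0.0016  0.12  ] r 0.13794312779029805 th 0.7497287354806749
tip corner [[0.5583 0.14   0.08   0.0009]] [[-0.039  0.012]]
tab wrist@.204 [[ 0.5391 -0.1428  0.204 ]
 [ 0.5567 -0.0002  0.204 ]]
tab L/R [[ 0.5584  0.0018  0.1997  0.0008]
 [ 0.5419 -0.1391  0.1992  0.0013]] [[ 0.5579 -0.0014  0.2015  0.0002]
 [ 0.5404 -0.1443  0.2027  0.0016]] [[ 0.5571 -0.0011  0.2013  0.0015]
 [ 0.5387 -0.1434  0.2026  0.0018]]
```

```bash
echo '[{"x":-0.52, "y":-0.08, "z":2.4}, {"x":-0.52, "y":-0.08, "z":4.8}, {"x":-0.52, "y":-0.08, "z":6.8}, {"x":-0.52, "y":-0.08, "z":8}, {"x":-0.52, "y":-0.08, "z":8}]' > next.json && python3 drive.py next.json 0.085; python3 - <<'E'
from h import *
print(tool([.5115,.126,.07]))
E
```

```text
time_s: 2.33
tcp_pos: [0.509, 0.1265, 0.1597]
orientation: [-0.277, -3.125, 0.001]
wrist_force: [-0.8, 0.4, 0.5]
opening: 0.085
grasp_force: 0.0
[-3.00634515e-03  4.98958601e-05  8.96488456e-02]
```

To row units: 0.09 m is 3.6, 0.08 m is 3.2.

```bash
echo '[{"x":-0.08, "z":1.6}, {"x":-0.08, "z":3.2}, {"x":-0.08, "z":3.6}, {"x":-0.08, "z":3.6}]' > next.json && python3 drive.py next.json; echo '[{}, {}, {}, {}, {}]' > next.json && python3 drive.py next.json 0.02 25;  echo '[{"z":-0.4}, {"z":-1.2}, {"z":-2}, {"z":-2}]' > next.json && python3 drive.py next.json; python3 - <<'E'
from h import *
im=cv2.imread("pics/side0.png")
b=cam("side");print("edge",plane(b,[(140,180),(135,250),(133,330)],0))
import pickle
i=pickle.load(open("w1.pkl","rb"));print(plane(i,[(30,105),(230,60),(370,35),(383,150),(386,250)],0))
E
```

```text
time_s: 2.82
tcp_pos: [0.5143, 0.1261, 0.0727]
orientation: [0.278, 3.128, 0.0]
wrist_force: [0.5, -0.1, 0.5]
opening: 0.0847
grasp_force: 0.0
time_s: 3.45
tcp_pos: [0.5147, 0.126, 0.0726]
orientation: [0.279, 3.127, 0.001]
wrist_force: [-0.3, 0.7, 5.7]
opening: 0.0401
grasp_force: 24.8
time_s: 3.95
tcp_pos: [0.515, 0.1259, 0.1229]
orientation: [0.279, 3.126, 0.001]
wrist_force: [0.6, 1.0, -2.1]
opening: 0.0402
grasp_force: 25.6
edge [[ 3.61803639e-01  2.82719303e-01  0.00000000e+00]
 [ 3.64010134e-01 -2.78371085e-03  0.00000000e+00]
 [ 3.69920761e-01 -2.01983706e-01  5.55111512e-17]]
[[ 0.36633137 -0.23499913  0.        ]
 [ 0.36190068  0.10625754  0.        ]
 [ 0.36355532  0.32523304  0.        ]
 [ 0.5459524   0.33242322  0.        ]
 [ 0.73684011  0.32697435  0.        ]]
```

To row units: 0.101 m is 4.04, 0.0825 m is 3.3.

```bash
echo '[{"x":1.2, "y":1}, {"x":2.6, "y":2.12}, {"x":4, "y":3.3}, {"x":4.04, "y":3.3, "z":0.8}, {"x":4.04, "y":3.3, "z":1.8}]' > next.json && python3 drive.py next.json; echo '[{"z":0.32}, {"z":0.6}, {"z":0.72}, {"z":0.72}]' > next.json && python3 drive.py next.json
```

```text
time_s: 4.58
tcp_pos: [0.4284, 0.2256, 0.0756]
orientation: [0.276, 3.129, 0.0]
wrist_force: [-0.4, 0.5, -2.5]
opening: 0.0398
grasp_force: 25.8
time_s: 5.08
tcp_pos: [0.4296, 0.2249, 0.0588]
orientation: [0.279, 3.128, 0.001]
wrist_force: [-0.2, -0.3, -1.1]
opening: 0.0403
grasp_force: 25.7
```

To row units: 0.001 m is 0.04.

```bash
echo '[{"z":0.04}, {"z":0.04}]' > next.json && python3 drive.py next.json; echo '[{}, {}, {}, {}]' > next.json && python3 drive.py next.json 0.08; echo '[{"z":-1.6}, {"z":-3.6}, {"z":-5.2}, {"z":-5.2}]' > next.json && python3 drive.py next.json; python3 - <<'E'
from h import *
for n in("scene","side"):cv2.imwrite(f"pics/{n}1.png",manip.camera(n)[:,:,::-1])
A=[cv2.resize(cv2.imread(f"pics/{n}1.png")[120:290,130:320],None,fx=2.1,fy=2.1,interpolation=3) for n in("scene","side")]
cv2.imwrite("pics/c2.png",np.hstack(A))
# tip target
O=np.array([.5943,.1208]);y=-.19;R=np.array([[np.cos(y),-np.sin(y)],[np.sin(y),np.cos(y)]])
for p in[(-.09,0),(-.058,0),(-.045,0)]: print(p,O+R@p)
print(tool([*(O+R@(-.09,0)),.16]),manip.read_state()["joints"])
E
```

```text
time_s: 5.32
tcp_pos: [0.4298, 0.2251, 0.0586]
orientation: [0.279, 3.127, 0.001]
wrist_force: [-2.8, 0.5, 7.3]
opening: 0.0402
grasp_force: 26.3
time_s: 5.82
tcp_pos: [0.429, 0.2249, 0.0572]
orientation: [-0.279, -3.129, -0.0]
wrist_force: [-0.0, -0.3, -0.1]
opening: 0.08
grasp_force: 0.0
time_s: 6.32
tcp_pos: [0.4312, 0.2257, 0.1907]
orientation: [0.278, 3.123, 0.004]
wrist_force: [-0.3, 0.1, -1.1]
opening: 0.08
grasp_force: 0.0
(-0.09, 0) [0.50591962 0.1377973 ]
(-0.058, 0) [0.53734375 0.13175382]
(-0.045, 0) [0.55010981 0.12929865]
[-0.0911172  -0.07219013  0.02718062] [ 3.17014220e-01  1.57414326e-01 -2.65655770e-01  1.14720045e+00
  5.29571920e-05  4.94752080e-01]
```

View pics/c2.png

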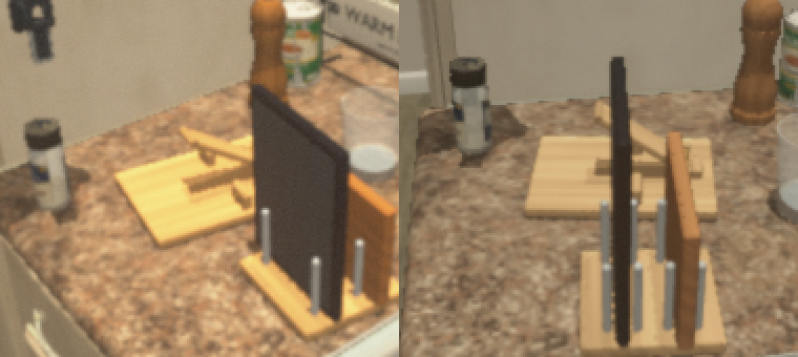

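The jar stands upright at the front left, clear of the stand at scene-crop (47,165). Next I'll close the fingers and go in front of the leg tip.

```bash
echo '[{"x":-1.4, "y":-0.96}, {"x":-2.6, "y":-1.92, "z":0.4}, {"x":-3.8, "y":-2.88, "z":1.2}, {"x":-3.8, "y":-2.88, "z":1.2}, {"x":-3.8, "y":-2.88, "z":1.2}]' > next.json && python3 drive.py next.json 0.0; python3 - <<'E'
from h import *
O=np.array([.5943,.1208]);y=-.19;R=np.array([[np.cos(y),-np.sin(y)],[np.sin(y),np.cos(y)]])
print(tool([*(O+R@(-.08,0)),.066]))
E
```

```text
time_s: 7.05
tcp_pos: [0.5085, 0.1372, 0.1559]
orientation: [-0.279, -3.126, 0.0]
wrist_force: [-0.6, 1.0, 0.1]
opening: -0.0004
grasp_force: 0.0
[-7.68823143e-03  7.01692484e-05  8.98511032e-02]
```

To row units: 0.09 m is 3.6, 0.08 m is 3.2.

```bash
echo '[{"x":-0.16, "z":1.6}, {"x":-0.24, "z":3.2}, {"x":-0.24, "z":3.6}, {"x":-0.24, "z":3.6}]' > next.json && python3 drive.py next.json; echo '[{"x":-0.32}, {"x":-0.64, "z":-0.08}, {"x":-0.8, "z":-0.24}]' > next.json && python3 drive.py next.json; python3 - <<'E'
from h import *
O=np.array([.5943,.1208]);y=-.19;R=np.array([[np.cos(y),-np.sin(y)],[np.sin(y),np.cos(y)]])
s=manip.read_state();print(R.T@(s["tcp_pos"][:2]-O),s["tcp_pos"][2],s["grasp_force"])
E
```

```text
time_s: 7.55
tcp_pos: [0.5149, 0.1368, 0.0674]
orientation: [-0.277, -3.128, 0.0]
wrist_force: [-0.2, 0.3, -0.1]
opening: 0.0003
grasp_force: 0.0
time_s: 7.92
tcp_pos: [0.5368, 0.1325, 0.0744]
orientation: [0.279, 3.127, 0.001]
wrist_force: [-0.5, -0.5, 0.6]
opening: 0.0002
grasp_force: 0.0
[-0.0586413   0.00067708] 0.07438409228863378 0.0
```

To row units: -0.042 m is -1.68, -0.032 m is -1.28.

```bash
echo '[{"x":-0.32, "z":-0.24}, {"x":-0.6, "z":-0.44}, {"x":-0.96, "z":-0.72}, {"x":-1.28, "z":-0.96}, {"x":-1.68, "z":-1.16}]' > next.json && python3 drive.py next.json; echo '[{"x":-0.4, "z":-0.2}, {"x":-0.8, "z":-0.32}, {"x":-1.2, "z":-0.44}]' > next.json && python3 drive.py next.json; python3 - <<'E'
from h import *
O=np.array([.5943,.1208]);y=-.19;R=np.array([[np.cos(y),-np.sin(y)],[np.sin(y),np.cos(y)]])
s=manip.read_state();print(R.T@(s["tcp_pos"][:2]-O),s["tcp_pos"][2],s["grasp_force"])
cv2.imwrite("pics/side2.png",manip.camera("side")[:,:,::-1]);cv2.imwrite("pics/scene2.png",manip.camera("scene")[:,:,::-1])
A=[cv2.resize(cv2.imread(f"pics/{n}2.png")[100:260,150:320],None,fx=2.3,fy=2.3,interpolation=3) for n in("scene","side")]
cv2.imwrite("pics/c3.png",np.hstack(A))
E
```

```text
time_s: 8.55
tcp_pos: [0.5759, 0.1253, 0.103]
orientation: [-0.278, -3.128, -0.0]
wrist_force: [-2.3, -0.4, 2.3]
opening: -0.0002
grasp_force: 1.2
time_s: 8.93
tcp_pos: [0.6071, 0.1196, 0.1134]
orientation: [0.279, 3.129, 0.0]
wrist_force: [-0.1, -0.5, 0.5]
opening: -0.0002
grasp_force: 0.6
[0.01283138 0.00128959] 0.11339801712518563 0.6412912030646112
```

View pics/c3.png

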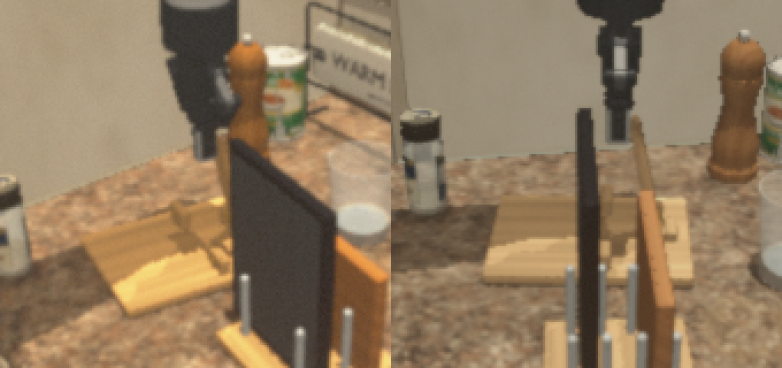

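The leg is nearly upright, with the fingers at its front side and a force of about 1 N. I'll continue gently to the stop.

```bash
echo '[{"x":-0.32, "z":-0.04}, {"x":-0.64, "z":-0.04}, {"x":-0.96, "z":-0.04}, {"x":-1.2}]' > next.json && python3 drive.py next.json; echo '[{"x":-0.12}, {"x":-0.2}, {"x":-0.2}]' > next.json && python3 drive.py next.json;  python3 - <<'E'
from h import *
O=np.array([.5943,.1208]);y=-.19;R=np.array([[np.cos(y),-np.sin(y)],[np.sin(y),np.cos(y)]])
s=manip.read_state();print(R.T@(s["tcp_pos"][:2]-O),s["tcp_pos"][2])
E
```

```text
time_s: 9.52
tcp_pos: [0.6363, 0.1145, 0.1133]
orientation: [0.279, 3.129, 0.0]
wrist_force: [-2.0, -0.0, 0.8]
opening: 0.0
grasp_force: 0.6
time_s: 9.9
tcp_pos: [0.6407, 0.1137, 0.1131]
orientation: [-0.279, -3.129, -0.0]
wrist_force: [1.1, 0.1, -0.3]
opening: 0.0
grasp_force: 0.1
[0.04690555 0.00180187] 0.11313352898714724
```

To row units: -0.004 m is -0.16, -0.002 m is -0.08.

```bash
echo '[{"x":-0.08}, {"x":-0.16}, {"x":-0.16}]' > next.json && python3 drive.py next.json; echo '[{"x":-0.04}, {"x":-0.08}, {"x":-0.08}]' > next.json && python3 drive.py next.json
```

```text
time_s: 10.28
tcp_pos: [0.6446, 0.1131, 0.1133]
orientation: [-0.279, -3.129, -0.0]
wrist_force: [-0.3, 0.3, -0.3]
opening: 0.0001
grasp_force: 0.5
time_s: 10.65
tcp_pos: [0.6449, 0.113, 0.1132]
orientation: [-0.278, -3.126, -0.0]
wrist_force: [-7.2, 1.1, 2.4]
opening: -0.0002
grasp_force: 3.2
```

To row units: -0.0015 m is -0.06.

```bash
echo '[{"x":-0.06}, {"x":-0.06}, {"x":-0.06}]' > next.json && python3 drive.py next.json; echo '[{"x":0.8}, {"x":1.6, "z":-0.8}, {"x":2.4, "z":-2.8}, {"x":3.2, "z":-4.8}, {"x":3.2, "z":-6.8}]' > next.json && python3 drive.py next.json; python3 - <<'E'
from h import *
import pickle
np.set_printoptions(precision=4,suppress=True)
# rack/tablet: target above tablet
print(tool([.548,-.0715,.33]),manip.read_state()["joints"])
E
```

```text
time_s: 11.02
tcp_pos: [0.6451, 0.113, 0.1131]
orientation: [-0.277, -3.124, -0.0]
wrist_force: [-10.0, 0.7, 3.7]
opening: 0.0002
grasp_force: 5.1
time_s: 11.65
tcp_pos: [0.5687, 0.1268, 0.2858]
orientation: [0.278, 3.127, 0.0]
wrist_force: [1.9, 0.3, -0.3]
opening: 0.0
grasp_force: 0.0
[-0.0147 -0.1988 -0.0442] [ 0.0817  0.3196  0.1873  1.4363 -0.0001  0.259 ]
```

```bash
echo '[{"x":-0.12, "y":-1.6, "z":-0.4, "drz":0.9}, {"x":-0.24, "y":-3.2, "z":-0.8, "drz":1.8}, {"x":-0.36, "y":-4.8, "z":-1.2, "drz":2.7}, {"x":-0.48, "y":-6.4, "z":-1.6, "drz":3.6}, {"x":-0.6, "y":-7.96, "z":-1.76, "drz":4.5}]' > next.json && python3 drive.py next.json 0.06; echo '[{"drz":0.9}, {"drz":1.8}, {"drz":2.7}, {"drz":3.075}, {"drz":3.075}]' > next.json && python3 drive.py next.json; python3 - <<'E'
from h import *
import pickle
np.set_printoptions(precision=4,suppress=True)
i=cam("wrist");im=manip.camera("wrist");cv2.imwrite("pics/w2.png",im[:,:,::-1]);pickle.dump(i,open("w2.pkl","wb"))
s=manip.read_state();print(tool([.548,-.0715,.22]),s["joints"],Ro.from_rotvec(s["orientation"]).as_matrix())
E
```

```text
time_s: 12.28
tcp_pos: [0.5496, -0.0737, 0.3286]
orientation: [1.619, 2.688, 0.001]
wrist_force: [0.7, -0.5, 0.9]
opening: 0.0597
grasp_force: 0.0
time_s: 12.9
tcp_pos: [0.5494, -0.0723, 0.3278]
orientation: [2.351, 2.082, 0.001]
wrist_force: [-0.3, -0.3, 0.6]
opening: 0.06
grasp_force: 0.0
[ 0.0006 -0.0015  0.1077] [-0.2756  0.265   0.2142  1.5186 -0.0001  1.4158] [[ 0.1203  0.9927  0.0014]
 [ 0.9927 -0.1203 -0.0005]
 [-0.0003  0.0015 -1.    ]]
```

View pics/w2.png

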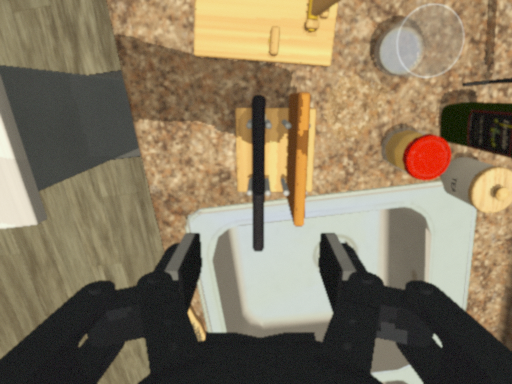

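The wrist view shows the tablet's top as a black bar from (259,96) to (258,250), parallel to the finger pads. The board is to its right at column 300.

```bash
python3 - <<'E'
from h import *
import pickle
np.set_printoptions(precision=4,suppress=True)
i=pickle.load(open("w2.pkl","rb"));im=cv2.imread("pics/w2.png");g=im.max(2)
m=np.zeros(g.shape,np.uint8);m[90:256,245:275]=(g[90:256,245:275]<60)*255
c=max(cv2.findContours(m,0,1)[0],key=cv2.contourArea);x,y,w,h=cv2.boundingRect(c)
rows=np.arange(y+12,y+h-10);mid=[(np.flatnonzero(m[r]).mean(),r) for r in rows];wd=np.mean([(m[r]>0).sum() for r in rows]);print(x,y,w,h,wd)
mid=np.array(mid);ends=np.array([[np.polyval(np.polyfit(mid[:,1],mid[:,0],1),r),r] for r in(y,y+h)])
P=plane(i,ends,.203);d=P[0]-P[1];print(P,"c",P.mean(0),"len",np.linalg.norm(d),"yaw",np.arctan2(-d[0],d[1]))
# height from second view: w1 top-centre
i1=pickle.load(open("w1.pkl","rb"));W=np.array([[25,171],[295,160]])/2.2+[20,170];print(tri(i,ends[::-1],i1,W))
cc=P.mean(0);print(tool([cc[0],cc[1],.163]))
E
```

```text
252 95 13 155 10.31578947368421
[[ 0.5575  0.002   0.203 ]
 [ 0.5394 -0.1442  0.203 ]] c [ 0.5485 -0.0711  0.203 ] len 0.14725503166005163 yaw -0.12337487115289102
[[ 0.5395 -0.1442  0.2027  0.0003]
 [ 0.5568  0.0013  0.2056  0.0021]]
[ 0.001  -0.0012  0.1647]
```

To row units: 0.166 m is 6.64, 0.14 m is 5.6.

```bash
echo '[{"x":0.04, "y":-0.04, "z":2}, {"x":0.04, "y":-0.04, "z":4}, {"x":0.04, "y":-0.04, "z":5.6}, {"x":0.04, "y":-0.04, "z":6.64}, {"x":0.04, "y":-0.04, "z":6.64}]' > next.json && python3 drive.py next.json; echo '[{}, {}, {}, {}, {}]' > next.json && python3 drive.py next.json 0.0 50; echo '[{"z":-0.2}, {"z":-0.8}, {"z":-1.6}, {"z":-1.6}]' > next.json && python3 drive.py next.json
```

```text
time_s: 13.58
tcp_pos: [0.5465, -0.0705, 0.1594]
orientation: [-2.349, -2.081, 0.003]
wrist_force: [-0.6, -0.3, 0.3]
opening: 0.0598
grasp_force: 0.0
time_s: 14.2
tcp_pos: [0.549, -0.0711, 0.1628]
orientation: [2.351, 2.08, 0.003]
wrist_force: [-0.2, 0.3, 5.8]
opening: 0.0118
grasp_force: 49.9
time_s: 14.7
tcp_pos: [0.5492, -0.0712, 0.2032]
orientation: [2.351, 2.08, 0.003]
wrist_force: [-0.2, 0.4, -2.1]
opening: 0.0114
grasp_force: 48.8
```

The tablet is gripped and is 12 mm thick as expected. Now I'll lift it fully, align the yaw, carry it over and tilt it.

Units first: shifts go in units of 25 mm and turns go in units of 0.2 rad. So -0.13 m is -5.2, -0.115 m is -4.6, 0.07 rad is 0.35.

```bash
echo '[{"z":-1.6}, {"z":-3.2}, {"z":-4.6, "drz":0.1}, {"z":-5.2, "drz":0.35}, {"z":-5.2, "drz":0.35}]' > next.json && python3 drive.py next.json; python3 - <<'E'
from h import *
np.set_printoptions(precision=4,suppress=True)
O=np.array([.5943,.1208]);y=-.19;R=np.array([[np.cos(y),-np.sin(y)],[np.sin(y),np.cos(y)]])
print(O+R@(.064,0),tool([*(O+R@(.064,0)),.335]),manip.read_state()["joints"],Ro.from_rotvec(manip.read_state()["orientation"]).as_matrix()[:,1])
E
```

```text
time_s: 15.32
tcp_pos: [0.5485, -0.071, 0.3319]
orientation: [2.423, 1.998, 0.002]
wrist_force: [-0.1, -0.8, -3.0]
opening: 0.0116
grasp_force: 49.7
[0.6571 0.1087] [ 0.1971  0.0725 -0.003 ] [-0.2739  0.2634  0.2225  1.5281  0.0001  1.4883] [ 0.9817 -0.1903  0.0017]
```

To row units: 0.185 m is 7.4, 0.15 m is 6.

```bash
echo '[{"x":1.2, "y":0.4}, {"x":2.8, "y":1}, {"x":4.4, "y":1.6}, {"x":6, "y":2.2}, {"x":7.4, "y":2.72}]' > next.json && python3 drive.py next.json;echo '[{"x":0.48, "y":0.16, "drx":0.25}, {"x":0.48, "y":0.16, "drx":0.6}, {"x":0.48, "y":0.16, "drx":1}, {"x":0.48, "y":0.16, "drx":1.5}, {"x":0.48, "y":0.16, "drx":1.5}]' > next.json && python3 drive.py next.json; cat > pl.py <<'E'
from h import *
np.set_printoptions(precision=4,suppress=True)
O=np.array([.5943,.1208]);y=-.19;R=np.array([[np.cos(y),-np.sin(y)],[np.sin(y),np.cos(y)]])
s=manip.read_state();M=Ro.from_rotvec(s["orientation"]).as_matrix();p=s["tcp_pos"]
b=p+M[:,2]*.1488;print("bottom in stand",R.T@(b[:2]-O),b[2],"tilt",np.arctan2(-R[:,0]@M[:2,2],-M[2,2]),"roll",R[:,1]@M[:2,2],"ytool",np.arctan2(M[1,0],M[0,0])-np.pi/2)
for z in(.10,.05,.02,.0165):
    t=np.r_[O+R@(.020,0),z];print(z,M.T@(t-b))
print(s["joints"])
E
python3 pl.py
```

```text
time_s: 15.95
tcp_pos: [0.6503, 0.0992, 0.329]
orientation: [-2.421, -1.999, 0.004]
wrist_force: [-0.3, -0.4, -3.4]
opening: 0.0113
grasp_force: 49.7
time_s: 16.58
tcp_pos: [0.647, 0.107, 0.3157]
orientation: [-2.23, -1.836, 0.288]
wrist_force: [0.4, 0.1, -3.5]
opening: 0.0112
grasp_force: 53.7
bottom in stand [ 0.0089 -0.0036] 0.17405650565748404 tilt 0.3103228688205626 roll -0.00015563468153987486 ytool -0.19284823432231546
0.1 [0.0037 0.0331 0.0671]
0.05 [0.0038 0.0484 0.1148]
0.02 [0.0038 0.0576 0.1433]
0.0165 [0.0038 0.0586 0.1467]
[0.0132 0.919  1.2561 2.2123 0.0615 1.7676]
```

```bash
echo '[{"x":0.08, "y":0.4, "z":0.72}, {"x":0.16, "y":0.8, "z":1.44}, {"x":0.16, "y":1.08, "z":2.16}, {"x":0.16, "y":1.32, "z":2.68}, {"x":0.16, "y":1.32, "z":2.68}]' > next.json && python3 drive.py next.json;python3 pl.py
```

```text
time_s: 17.2
tcp_pos: [0.6608, 0.1097, 0.2517]
orientation: [-2.241, -1.848, 0.266]
wrist_force: [-0.3, 0.4, -2.3]
opening: 0.0115
grasp_force: 53.7
bottom in stand [0.0249 0.0022] 0.10910868579591854 tilt 0.2896576937108266 roll 0.0036450084352651277 ytool -0.1920080281942005
0.1 [-0.0022 -0.002   0.0101]
0.05 [-0.0024  0.0122  0.058 ]
0.02 [-0.0025  0.0208  0.0868]
0.0165 [-0.0025  0.0218  0.0901]
[0.0167 0.8289 0.9155 1.9404 0.0622 1.7701]
```

To row units: 0.058 m is 2.32, 0.045 m is 1.8.

```bash
echo '[{"x":-0.04, "y":0.12, "z":0.6}, {"x":-0.08, "y":0.24, "z":1.2}, {"x":-0.08, "y":0.36, "z":1.8}, {"x":-0.08, "y":0.48, "z":2.32}, {"x":-0.08, "y":0.48, "z":2.32}]' > next.json && python3 drive.py next.json;python3 pl.py; python3 - <<'E'
from h import *
for n in("scene","side"):cv2.imwrite(f"pics/{n}3.png",manip.camera(n)[:,:,::-1])
A=[cv2.resize(cv2.imread(f"pics/{n}3.png")[70:250,150:320],None,fx=2.3,fy=2.3,interpolation=3) for n in("scene","side")]
cv2.imwrite("pics/c4.png",np.hstack(A))
E
```

```text
time_s: 17.82
tcp_pos: [0.6551, 0.1088, 0.1931]
orientation: [-2.24, -1.847, 0.267]
wrist_force: [-0.0, 0.6, -2.3]
opening: 0.0116
grasp_force: 53.7
bottom in stand [0.0193 0.0003] 0.050550913327250174 tilt 0.2906711238014435 roll 0.0035604272930405342 ytool -0.1923668750838854
0.1 [-0.0001 -0.0135 -0.0476]
0.05 [-0.0003  0.0009  0.0003]
0.02 [-0.0003  0.0095  0.0291]
0.0165 [-0.0004  0.0105  0.0324]
[0.0156 0.7867 0.691  1.7593 0.062  1.7694]
```

View pics/c4.png

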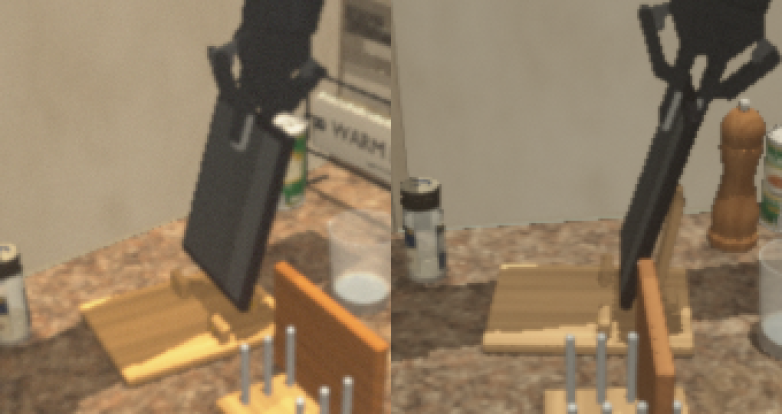

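The tablet hangs tilted above the groove, behind the lips and in front of the upright leg. Next I'll lower it until it touches.

```bash
echo '[{"y":0.12, "z":0.4}, {"y":0.24, "z":0.8}, {"y":0.36, "z":1.12}, {"y":0.36, "z":1.16}]' > next.json && python3 drive.py next.json; echo '[{"y":0.02, "z":0.06}, {"y":0.04, "z":0.12}, {"y":0.04, "z":0.12}]' > next.json && python3 drive.py next.json; python3 pl.py
```

```text
time_s: 18.42
tcp_pos: [0.6545, 0.1087, 0.1609]
orientation: [-2.239, -1.845, 0.271]
wrist_force: [0.5, -0.7, -2.7]
opening: 0.0111
grasp_force: 53.6
time_s: 18.8
tcp_pos: [0.6552, 0.1087, 0.1592]
orientation: [-2.24, -1.846, 0.268]
wrist_force: [0.2, -0.1, -2.5]
opening: 0.0117
grasp_force: 53.7
bottom in stand [0.0193 0.0002] 0.016665172942447293 tilt 0.2918925223167351 roll 0.003430309019973557 ytool -0.19281033001479564
0.1 [ 0.0001 -0.0233 -0.08  ]
0.05 [-0.0001 -0.0089 -0.0321]
0.02 [-0.0002 -0.0003 -0.0034]
0.0165 [-0.0002  0.0007 -0.    ]
[0.0154 0.7886 0.6121 1.6797 0.0621 1.7697]
```

Not touching yet, since it still carries the weight. I'll go on in 1 mm steps.

To row units: 0.001 m is 0.04, 0.0003 m is 0.012.

```bash
echo '[{"y":0.012, "z":0.04}, {"y":0.012, "z":0.04}]' > next.json && python3 drive.py next.json; echo '[{"y":0.012, "z":0.04}, {"y":0.012, "z":0.04}]' > next.json && python3 drive.py next.json;echo '[{}]' > next.json && python3 drive.py next.json
```

```text
time_s: 19.05
tcp_pos: [0.6554, 0.1087, 0.1588]
orientation: [-2.241, -1.846, 0.267]
wrist_force: [0.8, 0.7, 1.9]
opening: 0.0116
grasp_force: 54.2
time_s: 19.3
tcp_pos: [0.6555, 0.1087, 0.1587]
orientation: [-2.241, -1.847, 0.266]
wrist_force: [0.5, -0.0, 5.9]
opening: 0.0113
grasp_force: 55.0
time_s: 19.42
tcp_pos: [0.6555, 0.1087, 0.1587]
orientation: [-2.241, -1.847, 0.266]
wrist_force: [0.5, -1.1, 6.4]
opening: 0.0113
grasp_force: 55.0
```

To row units: -0.001 m is -0.04.

```bash
echo '[{"z":-0.04}, {"z":-0.04}]' > next.json && python3 drive.py next.json; echo '[{}, {}, {}, {}]' > next.json && python3 drive.py next.json 0.04; echo '[{"z":-0.8}, {"z":-2}, {"z":-3.2}, {"z":-4}, {"z":-4}]' > next.json && python3 drive.py next.json;  python3 - <<'E'
from h import *
for n in("scene","side"):cv2.imwrite(f"pics/{n}4.png",manip.camera(n)[:,:,::-1])
A=[cv2.resize(cv2.imread(f"pics/{n}4.png")[70:250,150:320],None,fx=2.3,fy=2.3,interpolation=3) for n in("scene","side")]
cv2.imwrite("pics/c5.png",np.hstack(A))
E
```

```text
time_s: 19.68
tcp_pos: [0.6556, 0.1087, 0.1587]
orientation: [-2.24, -1.846, 0.267]
wrist_force: [1.3, -0.4, 5.9]
opening: 0.0112
grasp_force: 54.9
time_s: 20.18
tcp_pos: [0.6553, 0.1087, 0.1577]
orientation: [-2.24, -1.846, 0.269]
wrist_force: [-0.2, 0.2, -0.4]
opening: 0.0399
grasp_force: 0.0
time_s: 20.8
tcp_pos: [0.6848, 0.1028, 0.2543]
orientation: [-2.242, -1.847, 0.265]
wrist_force: [-0.2, -0.5, -0.6]
opening: 0.0403
grasp_force: 0.0
```

View pics/c5.png

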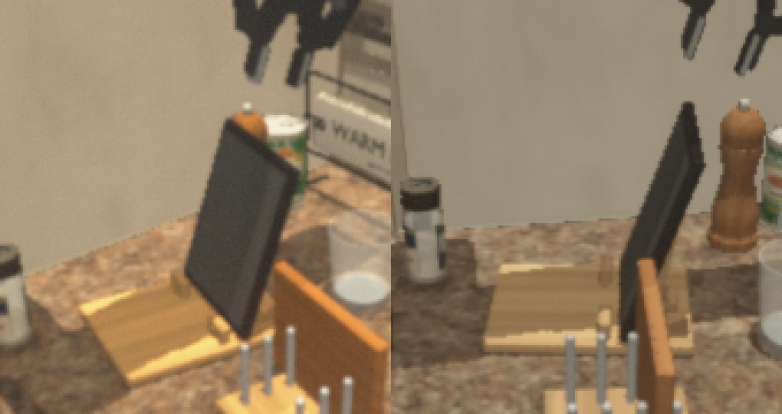

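The tablet leans back on the leg behind both lips with its screen to the front, and the gripper is clear. I'll do a quick numeric check before handing in.

```bash
python3 - <<'E'
from h import *
np.set_printoptions(precision=4,suppress=True)
a,b=cam("scene"),cam("side")
O=np.array([.5943,.1208]);y=-.19;R=np.array([[np.cos(y),-np.sin(y)],[np.sin(y),np.cos(y)]])
s=np.array([[229,119],[295,172]])/2.3+[150,70];t=np.array([[690-391,103],[700-391,165]])/2.3+[150,70]
p=tri(a,s,b,t);q=(p[:,:2]-O)@R;print("top L,R in stand",q,p[:,2:],"mid",q.mean(0),"tilt~",np.arcsin((q[:,0].mean()-.02)/.19))
print(manip.read_state()["time_s"],manip.read_state()["wrist_force"])
E
```

```text
top L,R in stand [[ 0.0825  0.0769]
 [ 0.0818 -0.0669]] [[0.1917 0.0001]
 [0.189  0.0002]] mid [0.0821 0.005 ] tilt~ 0.33313702940794215
20.9 [ 1.3496  0.4477 -0.5733]
```

The check gives a lean of about 0.33 rad, square to the stand and central to about 5 mm, so I'm handing in.

```bash
echo '[{}, {}, {}, {}]' > next.json && python3 drive.py next.json; python3 -c "
from station import manip
print(manip.sign_off())"
```

```text
time_s: 21.4
tcp_pos: [0.6835, 0.103, 0.2538]
orientation: [-2.24, -1.846, 0.269]
wrist_force: [-0.0, -0.4, 0.1]
opening: 0.0401
grasp_force: 0.0
the job is handed in; nothing more can be done
None
```

I handed the job in at 21.4 s, with no verdict returned: the jar is upright on the worktop, the leg is against its stop (about 10 N at most), and the tablet leans on it at about 0.33 rad, square and about 5 mm off centre.

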